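# Let the larger cedar ball down into its dish

## Robot

A 6-joint arm with a two-finger parallel gripper is mounted at the origin on the work surface. World frame = base frame: x ahead of the robot, y to its left, z up, the work surface at z = 0. Lengths are in m, angles in rad, forces in N, time in s.
With the tool pointing down it reaches from about 0.375 to 0.9 m from the base axis. Payload 3.1 kg.
Tool frame: the origin (TCP) lies midway between the tips of the shut fingers; the grasp point (between the pads) lies 19 mm behind it; z points along the fingers, y is the direction in which the jaws open and shut (so a half turn about z gives the same grasp; the last joint's range is limited). The gripper opens to 85 mm and grips with 20 to 120 N. Pads are 22 mm wide; open, the fingers measure 114 mm over their backs; the gripper's body (76 mm by 85 mm) begins 54 mm behind the grasp point. The pads swing forward as they close: fully open they stand 13 mm farther back than shut.
Start: joints at [-1.312, 0.527, 1.433, -0, 1.181, -0.178], TCP at [0.264, -0.566, 0.231] pointing down, gripper open.
Joint ranges: [-3.08, 3.08], [-0.75, 2.2], [0.22, 2.44], [-1.43, 4.57], [0, 2.65], [-2.85, 2.85]. Speed limits (rad/s): [2.79, 2.79, 3.14, 3.14, 3.14, 3.14].

## Interface

Orientations are given as a rotation vector (axis times angle).
In Python, from rig import manip, optics, cut_out, pinpoint gives the robot as it stands.
- The arm moves only by the tool servo_tool, never from a script. Its argument "commands" is a list that holds one entry, the list of rows, each a list of 5 numbers: the shift along the tool's x, y, z in cm, then the turn about the tool's z in rad, then the finger opening in cm, from 0 to 8.54. A call has 1 to 8 rows; each row is the pose to reach, as a shift and turn from the pose commanded when the call began, along the tool's axes at that moment; what a row does not reach only later rows make up. A row lasts 1/8 s, in which the tool goes at most 62.5 mm and 10.7 degrees, less where a joint would pass 70% of its speed; a pose out of reach is approached as far as the arm can. A call with a gripper value outside its range is refused whole. The fingers move at their own pace and stop on an object; "newtons" is the grip in N (left out, the last holds). Time passes only in rows, so rows that repeat a pose let the fingers close. It gives the time, the measured TCP pose, the force and the opening at its end, in the units of the state.
- manip.sense(): the state, without advancing time (a new reading comes with each control period).
- optics.capture(name): name is "side" or "top" or "wrist"; returns a dict with "color" (400x640x3 uint8, red, green, blue), "fov_y" (degrees; the focal length in pixels is half the picture's height over the tangent of half this angle, whatever the lens; pixels are square), "cx", "cy" (the principal point, pixels), "R" (3x3) and "t" (3): a world point X has camera coordinates R X + t. Camera axes: x right, y down, z forward; pixel columns grow to the right and rows downward; lengths in m; the calibration is good to about 2 mm. A picture is of the moment at which its call begins. There is no depth.
- manip.close_job(): hands the job in, once; it reports no verdict.
Trained networks look in the newest picture that a camera, given by its name, has taken for a name from the list of things; names that differ only in an ending like _2 or _b are one class to them, and where a whole thing is asked for, a point or a joint stands for the part that bears it (a point fixed in the world has none). Each returns a list of dicts, best first, with "confidence" (0 to 1); they miss things now and then, are a little off and sometimes report something else, mostly with a low value. They report only what shows in the picture. A call takes as long as a camera call.
- cut_out(camera, target): "mask" (400x640 bool, what is visible of it) and "bbox" ([left, top, right, bottom] in pixels, round what is visible of it).
- pinpoint(camera, target): "uv" ([column, row] in pixels: a listed point, or the origin of a listed thing).
The state is a dict: "time_s": time; "joint_pos": joint angles; "joint_vel": joint speeds; "effort": joint torques, N m; "tool_pos": TCP position; "ee_rot": TCP orientation; "contact_force": force on the tool from outside, world axes, zero at the start; "wrist_torque": the same for the moment, N m; "gripper_width": finger opening in m.
Only numpy, scipy, OpenCV 4.12 (cv2) and the standard library are available. Lean on these libraries where they do the work, as an engineer would, in place of code of your own. Each camera call takes 0.05 s, during which the arm holds its last target.

## Task

Two small ball runways each hold back one cedar shoe ball behind a gate. With the fingertips, press down the paddle of the runway that holds the larger ball and keep it down until the ball has rolled out under the lifted gate into the enamelled dish in front of it, then let the paddle come up so that the gate is shut again. Do not touch the balls, the larger ball's gate or the dishes, and leave the other runway and everything else as it is.

Things in the scene. Friction and masses are not known exactly. Their poses are not given: they have to be found in the camera images.
- large_runway: fixed wooden ball runway, base 200 x 100 mm; a 46 mm wide lane slopes 0.175 rad down to its own +x, its low end 100 mm ahead of the origin, 45 mm up. A brass rocking lever lies along the lane above it, pivot 30 mm behind the origin, 118 mm up. Origin: middle, at table height; z up, y across. Holds the larger ball; may stand left or right, yaw within 0.45 rad.
- large_paddle (a point): centre of the upper face of the dark wooden paddle at the -x end of this lever: a plate 36 mm along the lever by 32 mm across by 8 mm thick, its upper face 126 mm above the table at rest, 95 mm from the pivot (125 mm behind the runway's origin). Nothing but air is beneath it. Only the paddle is to be pressed.
- large_lever (a joint): angle of this lever: 0 at rest (level, gate shut), grows as the paddle goes down, hard stop at 0.5 (paddle centre about 45 mm lower). The larger ball passes under the gate from about 0.4 on. A spring and the gate's weight bring it back to 0 when let go; pressing takes about 2 to 5 N.
- large_gate (a point): brass gate plate 6 x 18 x 54 mm (thick, wide, high) at the lever's +x end, hanging from it in the middle of the lane, its lower edge 8 mm above the lane floor when shut. This point: middle of its lower edge, 90 mm ahead of the pivot.
- large_ball: the larger cedar ball, 40 mm in diameter, about 20 g, resting against the uphill face of the gate (its axes turn as it rolls).
- large_ball_center (a point): centre of the larger ball.
- large_dish: round white enamelled tin dish, 112 mm across the rim, 34 mm high, loose on the table before the low end of the runway, about 160 mm ahead of the runway's origin. Origin: centre of its underside. Once the gate is up the ball needs about 1 s to roll in, and a little longer to come to rest.
- small_runway: fixed wooden ball runway, base 200 x 100 mm; a 46 mm wide lane slopes 0.175 rad down to its own +x, its low end 100 mm ahead of the origin, 45 mm up. A brass rocking lever lies along the lane above it, pivot 30 mm behind the origin, 118 mm up. Origin: middle, at table height; z up, y across. Same as the other, but it holds the smaller ball; to be left alone.
- small_lever (a joint): angle of the small runway's lever, 0 at rest; to be left alone.
- small_ball_center (a point): centre of the smaller cedar ball, 28 mm in diameter, behind the gate of the small runway.
- small_ball: the smaller cedar ball.
- small_dish: the same kind of dish before the small runway; stays empty.
- shoe_tree_1: mahogany shoe tree, 255 x 70 x 48 mm, left side of the table; bystander, origin under its middle.
- shoe_tree_2: the other shoe tree of the pair; bystander.
- shoehorn: brown plastic shoehorn, 435 mm long, lying at the right side; bystander.
- stretcher: chrome shoe stretcher with a cross key, 255 x 70 x 40 mm, right side; bystander.
- brush: shoe brush, 135 x 42 x 36 mm, in the middle near the robot, between the runways; bystander.
- polish_tin: flat polish tin, 52 mm across, 24 mm high, between the runways; bystander.
- cream_jar: small cream jar, 40 mm across, 45 mm high, between the dishes; bystander.

How it is judged:
By the outcome, as a careful person would: the job done as asked, in the order asked, and still so for the second after the job is handed in, with the robot touching nothing.
It also fails if it takes over 35 s, if anything falls off the work surface, if the arm or the gripper's body presses on something with over 40 N, if the wrist force passes 120 N, or if a joint passes its speed limit or range.

## Working session

There is one attempt and no reset: what is moved stays moved. The work goes in short steps, Python scripts to look and compute and a tool call to move; the robot and the scene stay as the last step left them, time stands still between calls to the robot, and variables do not carry over. Pictures are saved under pics/ and viewed, and the job is handed in when it is done.

Besides the shell and the picture viewer there is one more tool, called as name(argument=value, ...) on one line, values as JSON. servo_tool: Moves the arm, as the interface text tells. Its arguments: {"type":"object","properties":{"commands":{"type":"array","items":{"type":"array","items":{"type":"array","items":{"type":"number"}}}},"newtons":{"type":"number"}},"required":["commands"]}

```bash
mkdir -p pics; ls
python3 - <<'E'
from rig import manip, optics, cut_out, pinpoint
import cv2
s=manip.sense(); print(s)
for c in ("side","top"):
    d=optics.capture(c); cv2.imwrite(f"pics/{c}0.png",d["color"][:,:,::-1]); print(c,d["R"],d["t"],d["fov_y"],d["cx"],d["cy"])
    for t in ("large_paddle","large_gate","large_ball_center","small_ball_center","large_runway","small_runway","large_dish","small_dish"):
        print(t,[(round(q["confidence"],2),[round(float(v),1) for v in q["uv"]]) for q in pinpoint(c,t)])
E
```

```text
pics
{'time_s': 0.0, 'joint_pos': array([-1.31252279e+00,  5.28502432e-01,  1.43391465e+00, -1.80283693e-06,
        1.18142941e+00, -1.78486297e-01]), 'joint_vel': array([-0.00113076,  0.00051508, -0.00241083,  0.00050604, -0.00038367,
        0.00060072]), 'effort': array([ 1.50678297e-04, -4.42347729e+01, -1.78026742e+01, -1.84504352e-04,
        8.38697248e-03, -3.56645359e-06]), 'tool_pos': array([ 0.26422228, -0.56559327,  0.23030744]), 'ee_rot': array([-3.06478021e+00, -6.80133873e-01,  1.43712551e-04]), 'contact_force': array([ 0.77912396, -0.71366183, -0.31275335]), 'wrist_torque': array([ 0.00387985, -0.02025967,  0.07603323]), 'gripper_width': 0.08544416461106752}
side [[-0.82323179  0.56767223  0.0061361 ]
 [ 0.4265331   0.62561407 -0.65320483]
 [-0.37464508 -0.53512173 -0.75715639]] [ 0.51557409 -0.16935331  2.06409675] 43.44674163877918 324.3614926859276 202.14200733659587
large_paddle [(0.73, [404.1, 219.7]), (0.36, [303.3, 196.7])]
large_gate [(0.66, [354.2, 248.1])]
large_ball_center [(0.49, [361.7, 248.3]), (0.42, [354.4, 250.7])]
small_ball_center [(0.55, [301.1, 1
[... 158 characters left out ...]
ge_dish [(0.81, [324.7, 266.9])]
small_dish [(0.76, [279.6, 226.3])]
top [[ 1.23093140e-02 -9.99923820e-01 -9.13371251e-04]
 [-9.87479741e-01 -1.20124511e-02 -1.57287831e-01]
 [ 1.57264878e-01  2.83804092e-03 -9.87552380e-01]] [-0.00318103  0.61316556  1.34540882] 52.755071159274095 315.42075076078345 201.3929291765779
large_paddle [(0.74, [247.0, 247.6])]
large_gate [(0.62, [265.7, 195.8])]
large_ball_center [(0.53, [267.5, 207.9])]
small_ball_center [(0.73, [351.2, 171.2]), (0.53, [362.3, 198.6])]
large_runway [(0.66, [267.8, 219.7])]
small_runway [(0.97, [368.1, 210.5]), (0.69, [143.1, 227.9])]
large_dish [(0.79, [277.6, 175.3])]
small_dish [(0.83, [348.0, 169.9]), (0.17, [360.6, 197.2])]
```

View pics/side0.png

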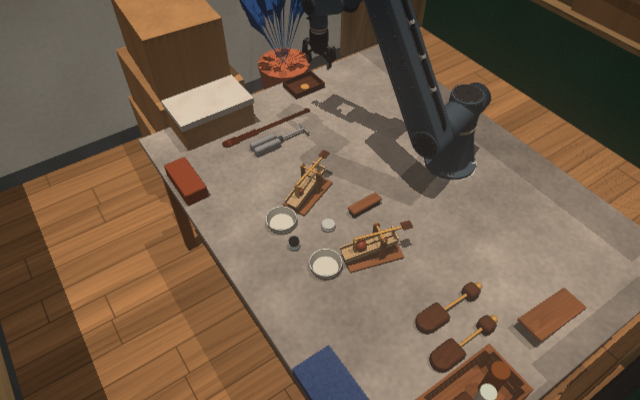

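View pics/top0.png

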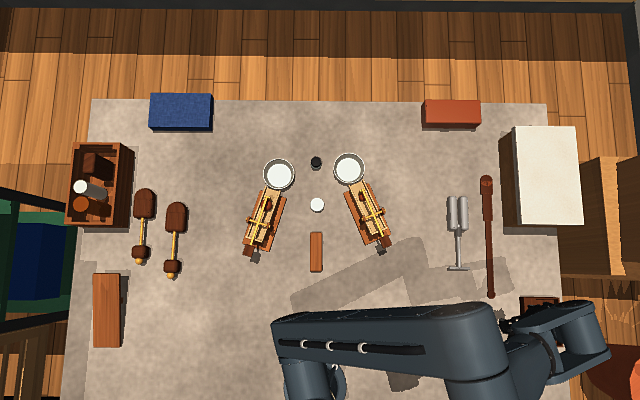

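Run:
```python
import cv2
a=cv2.imread("pics/top0.png")[140:270,210:410]; cv2.imwrite("pics/topz.png",cv2.resize(a,None,fx=4,fy=4,interpolation=cv2.INTER_CUBIC))
a=cv2.imread("pics/side0.png")[140:300,240:440]; cv2.imwrite("pics/sidez.png",cv2.resize(a,None,fx=3.7,fy=3.7,interpolation=cv2.INTER_CUBIC))
```

```text
(no output)
```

View pics/topz.png

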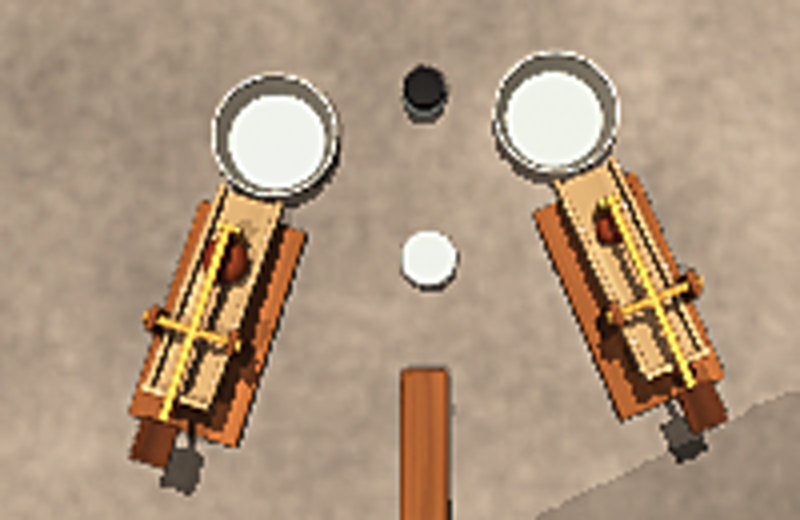

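View pics/sidez.png

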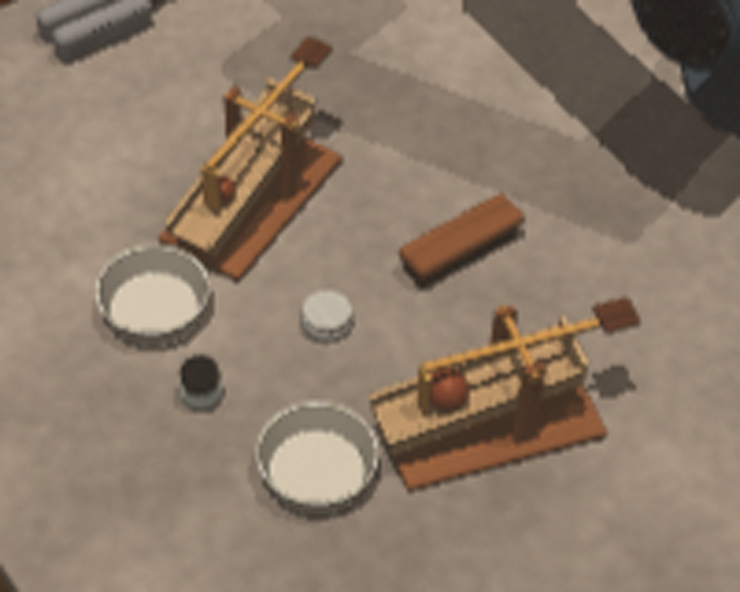

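The left runway (y > 0) holds the larger ball. Its paddle is at about (248,250) in the top view and (406,225) in the side view. Next I'll triangulate it.

```bash
cat > h.py <<'E'
import numpy as np, cv2
from rig import manip, optics, cut_out, pinpoint
from scipy.spatial.transform import Rotation as Ro
def P(d):
    f=200/np.tan(np.radians(d["fov_y"]/2))
    K=np.array([[f,0,d["cx"]],[0,f,d["cy"]],[0,0,1]])
    return K@np.c_[d["R"],d["t"]]
def tri(ds,uvs):
    A=[]
    for d,(u,v) in zip(ds,uvs):
        p=P(d); A+= [u*p[2]-p[0], v*p[2]-p[1]]
    x=np.linalg.svd(np.array(A))[2][-1]; x=x[:3]/x[3]
    r=[np.round((P(d)@np.r_[x,1])[:2]/(P(d)@np.r_[x,1])[2]-uv,1) for d,uv in zip(ds,uvs)]
    return x,r
def onz(d,uv,z):
    f=200/np.tan(np.radians(d["fov_y"]/2)); R=np.array(d["R"]);c=-R.T@d["t"]
    r=R.T@np.array([(uv[0]-d["cx"])/f,(uv[1]-d["cy"])/f,1]); return c+r*(z-c[2])/r[2]
E
python3 - <<'E'
from h import *
s=optics.capture("side");t=optics.capture("top")
for n,a,b in (("paddle",(406.5,224.9),(248,250.5)),("leverend",(354.9,240),(268,197.5))):
    print(n,tri([t,s],[b,a]))
for z,b in ((.126,(248,250.5)),(.12,(268,197.5)),(.034,(278.7,174))): print(z,onz(t,b,z))
print(onz(s,(406.5,224.9),.126),onz(s,(354.9,240),.12))
for c in("top","side"):
    for q in cut_out(c,"large_paddle")[:3]:
        m=q["mask"]; v,u=np.nonzero(m); print(c,q["confidence"],q["bbox"],u.mean(),v.mean())
print(Ro.from_rotvec(manip.sense()["ee_rot"]).as_matrix())
E
```

```text
paddle (array([0.44022369, 0.21807926, 0.11954905]), [array([ 0.3, -0.3]), array([0.3, 0. ])])
leverend (array([0.61535684, 0.16174628, 0.10493565]), [array([ 0., -0.]), array([0., 0.])])
0.126 [0.43907188 0.21788899 0.126     ]
0.12 [0.61282048 0.1599139  0.12      ]
0.034 [0.71183902 0.13523335 0.034     ]
[0.44490302 0.22094715 0.126     ] [0.62269965 0.17021388 0.12      ]
top 0.72 [240.9, 191.0, 270.6, 254.7] 255.34397163120568 229.93971631205673
side 0.75 [352.1, 222.8, 410.8, 248.0] 384.5103092783505 231.42268041237114
[[ 9.06130551e-01  4.22998137e-01 -1.69889137e-05]
 [ 4.22998137e-01 -9.06130549e-01  6.93575760e-05]
 [ 1.39439518e-05 -7.00332974e-05 -9.99999997e-01]]
```

servo_tool(commands=[[[4,-3.5,0,-0.17,0],[8.5,-7.5,0,-0.35,0],[13,-11.5,0,-0.53,0],[17.5,-15.5,0,-0.71,0],[22,-19.5,0,-0.89,0],[26,-24,0,-1.07,0],[30.5,-28.4,0,-1.25,0],[30.5,-28.4,0,-1.4,0]]], newtons=20)

```text
time_s: 2.1
tool_pos: [0.421, -0.1754, 0.2315]
ee_rot: [-1.891, -2.507, -0.001]
contact_force: [0.2, -0.7, -0.7]
gripper_width: 0.0
```

```bash
cat > go.py <<'E'
import sys
from h import *
x,y,z,yaw=map(float,sys.argv[1:5])
s=manip.sense();R=Ro.from_rotvec(s["ee_rot"]).as_matrix()
print("t",s["time_s"],"tcp",s["tool_pos"].round(4),"yaw",np.arctan2(R[1,0],R[0,0]),"F",s["contact_force"].round(2),"w",s["gripper_width"],"j",s["joint_pos"].round(2))
print("shift cm",(R.T@(np.array([x,y,z])-s["tool_pos"])*100).round(2),"turn",-((yaw-np.arctan2(R[1,0],R[0,0])+np.pi)%(2*np.pi)-np.pi))
E
python3 go.py .436 .219 .2 2.82
```

```text
t 2.1 tcp [ 0.421  -0.1754  0.2315] yaw 1.8488271671414007 F [ 0.16 -0.71 -0.68] w 2.8034717096979215e-05 j [-0.64  0.3   1.84  0.    1.   -0.92]
shift cm [37.51 12.26  3.2 ] turn -0.9711728328585991
```

servo_tool(commands=[[[5,1.6,0,-0.15,0],[10,3.3,0,-0.3,0],[15,5,0,-0.45,0],[20,6.6,0,-0.6,0],[25,8.2,0,-0.75,0],[30,9.8,0,-0.9,0],[35,11.4,1.5,-0.97,0],[37.5,12.3,3.2,-0.97,0]]])

```text
time_s: 3.1
tool_pos: [0.441, 0.2168, 0.1995]
ee_rot: [0.518, 3.096, 0.002]
contact_force: [-0.1, -0.7, -0.4]
gripper_width: 0.0001
```

```bash
python3 - <<'E'
from h import *
for c in ("side","top","wrist"):
    d=optics.capture(c); cv2.imwrite(f"pics/{c}1.png",d["color"][:,:,::-1])
    print(c,[(round(q["confidence"],2),q["uv"]) for q in pinpoint(c,"large_paddle")])
    if c=="wrist":
        for q in pinpoint(c,"large_paddle"): print(onz(d,q["uv"],.126))
        print(d["R"],d["t"])
    else:
        x0,y0=(200,130) if c=="top" else (300,120)
        cv2.imwrite(f"pics/{c}1z.png",cv2.resize(d["color"][y0:y0+150,x0:x0+200,::-1],None,fx=4,fy=4,interpolation=cv2.INTER_CUBIC))
E
python3 go.py .436 .219 .14 2.82
```

```text
side [(0.62, [404.4, 224.1])]
top [(0.62, [247.2, 247.3])]
wrist [(0.84, [321.3, 205.7])]
[0.44030601 0.21781057 0.126     ]
[[ 0.32796313  0.94468949 -0.00140001]
 [ 0.90560873 -0.31397311  0.28512052]
 [ 0.2689108  -0.09477688 -0.95849065]] [-0.34736276 -0.35956651  0.25064686]
t 3.45 tcp [0.4412 0.2133 0.1999] yaw 2.8053341551278863 F [ 0.54  0.51 -0.32] w -1.3138546279634497e-05 j [ 0.22  0.39  1.8  -0.    0.95 -1.01]
shift cm [0.68 0.37 5.99] turn -0.014665844872113531
```

View pics/wrist1.png

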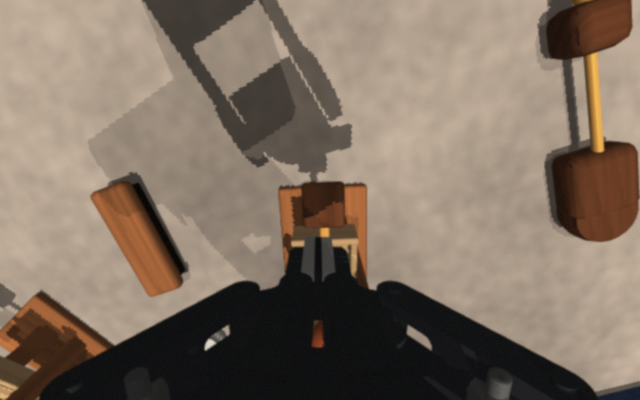

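View pics/side1z.png

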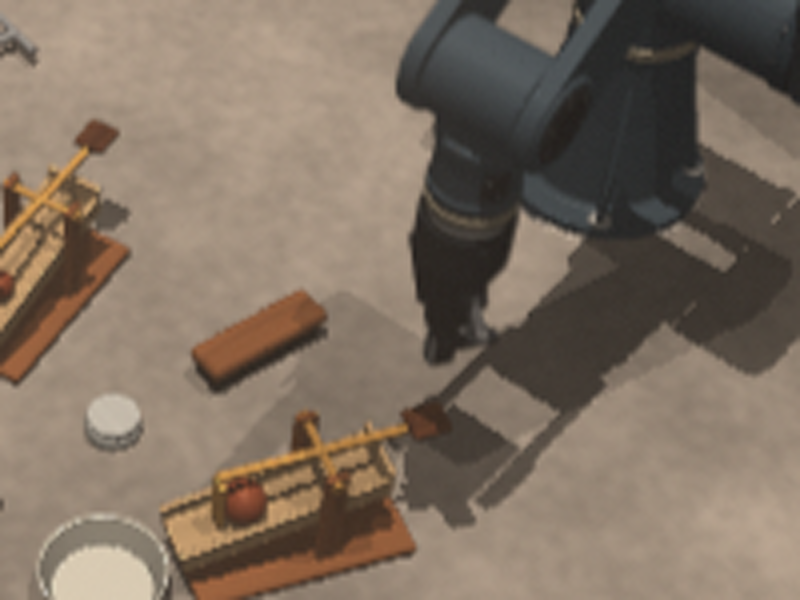

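The wrist view puts the paddle centre at (321,206) px, which is world (0.440, 0.218). That agrees with the top/side fix. The lever runs straight along the image vertical, so the yaw is aligned. Next I'll come down to just above the paddle, 5 mm outward of its centre.

servo_tool(commands=[[[0.7,0.35,2,-0.01,0],[0.7,0.35,4.5,-0.01,0],[0.7,0.35,6,-0.01,0],[0.7,0.35,6,-0.01,0],[0.7,0.35,6,-0.01,0]]])

```text
time_s: 4.08
tool_pos: [0.4361, 0.2194, 0.1401]
ee_rot: [0.509, 3.098, 0.001]
contact_force: [-0.7, -0.9, 0.7]
gripper_width: 0.0002
```

```bash
python3 - <<'E'
from h import *
d=optics.capture("wrist"); cv2.imwrite("pics/wrist2.png",d["color"][:,:,::-1])
d=optics.capture("side"); cv2.imwrite("pics/side2z.png",cv2.resize(d["color"][180:290,300:440,::-1],None,fx=5,fy=5,interpolation=cv2.INTER_CUBIC))
E
python3 go.py .4356 .2194 .081 2.81
```

```text
t 4.175 tcp [0.4361 0.2197 0.1403] yaw 2.8161168729333412 F [ 0.05 -0.27 -0.55] w 0.0003035052157193097 j [ 0.24  0.49  1.86 -0.    0.79 -1.01]
shift cm [ 0.05 -0.05  5.93] turn 0.0061168729333411775
```

View pics/wrist2.png

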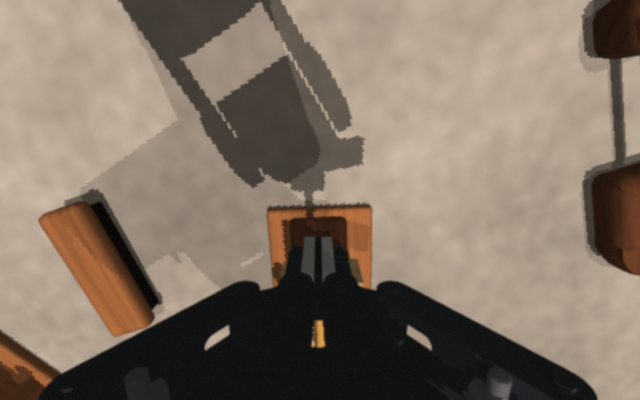

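View pics/side2z.png

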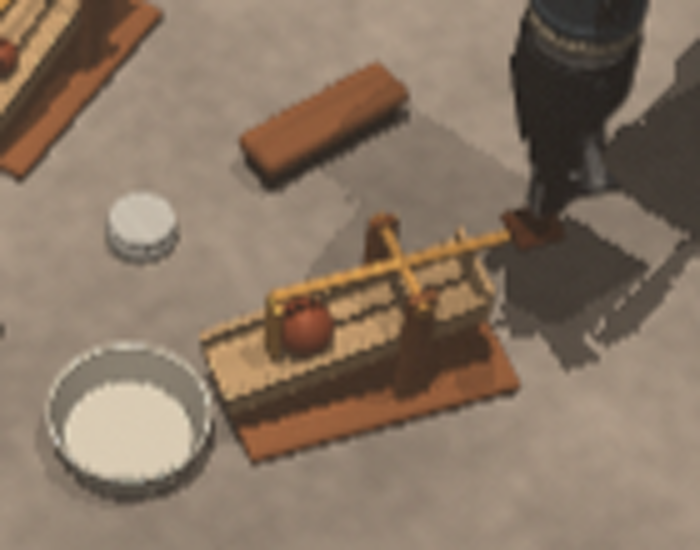

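The fingertips sit over the paddle at (570,215) in the side crop, with a small gap. The gate is shut with the ball behind it. Now I press.

servo_tool(commands=[[[0,0,1,0,0],[0,0,1.8,0,0],[0,0,2.6,0,0],[0,0,3.4,0,0],[0,0,4.2,0,0],[0,0,5,0,0],[0,0,5.5,0,0],[0,0,5.5,0,0]]])

```text
time_s: 5.18
tool_pos: [0.4347, 0.2198, 0.0839]
ee_rot: [-0.508, -3.099, 0.001]
contact_force: [0.6, 0.4, 2.5]
gripper_width: -0.0
```

```bash
cat > look.py <<'E'
import sys
from h import *
d=optics.capture("side"); cv2.imwrite(f"pics/side{sys.argv[1]}z.png",cv2.resize(d["color"][180:290,300:440,::-1],None,fx=5,fy=5,interpolation=cv2.INTER_CUBIC))
E
python3 look.py 3; python3 go.py .4356 .2194 .081 2.81
```

```text
t 5.225 tcp [0.4347 0.2198 0.0841] yaw 2.8166893839591567 F [-0.3  -0.38  3.75] w 0.00012813257241517555 j [ 0.24  0.59  1.9   0.    0.65 -1.01]
shift cm [-0.1  -0.01  0.31] turn 0.006689383959156636
```

View pics/side3z.png

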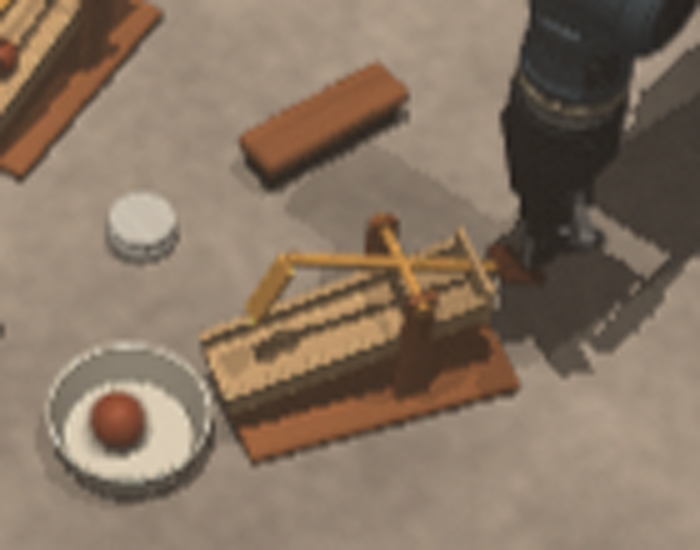

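The ball is already in the dish at (118,420), and the gate is lifted. I'll hold briefly so the ball settles, then rise gently.

servo_tool(commands=[[[0,0,0,0,0],[0,0,0,0,0],[0,0,0,0,0],[0,0,0,0,0],[0,0,0,0,0],[0,0,0,0,0],[0,0,0,0,0],[0,0,0,0,0]]])

```text
time_s: 6.22
tool_pos: [0.4348, 0.2198, 0.0842]
ee_rot: [-0.508, -3.099, 0.0]
contact_force: [-3.0, 1.3, 1.0]
gripper_width: 0.0001
```

servo_tool(commands=[[[0,0,-0.8,0,0],[0,0,-1.6,0,0],[0,0,-2.4,0,0],[0,0,-3.2,0,0],[0,0,-4,0,0],[0,0,-4.8,0,0],[0,0,-6.5,0,0],[0,0,-9,0,0]]])

```text
time_s: 7.22
tool_pos: [0.4352, 0.2197, 0.1746]
ee_rot: [-0.508, -3.099, 0.001]
contact_force: [-0.5, 0.5, -0.7]
gripper_width: -0.0002
```

servo_tool(commands=[[[0,0,-3,0,0],[0,0,-6,0,0],[0,0,-6,0,0],[0,0,-6,0,0],[0,0,-6,0,0],[0,0,-6,0,0],[0,0,-6,0,0],[0,0,-6,0,0]]])

```text
time_s: 8.22
tool_pos: [0.4352, 0.2198, 0.234]
ee_rot: [-0.508, -3.1, 0.0]
contact_force: [0.3, -0.3, -0.2]
gripper_width: -0.0003
```

```bash
python3 look.py 4; python3 go.py .4356 .2194 .081 2.81
python3 - <<'E'
from h import *
d=optics.capture("top"); cv2.imwrite("pics/top4.png",d["color"][:,:,::-1])
E
```

```text
t 8.275 tcp [0.4353 0.2198 0.2342] yaw 2.816793017861629 F [-0.01  0.33  0.36] w -0.0001405188609854109 j [ 0.24  0.34  1.77  0.    1.04 -1.01]
shift cm [-0.05 -0.03 15.31] turn 0.006793017861629114
```

View pics/side4z.png

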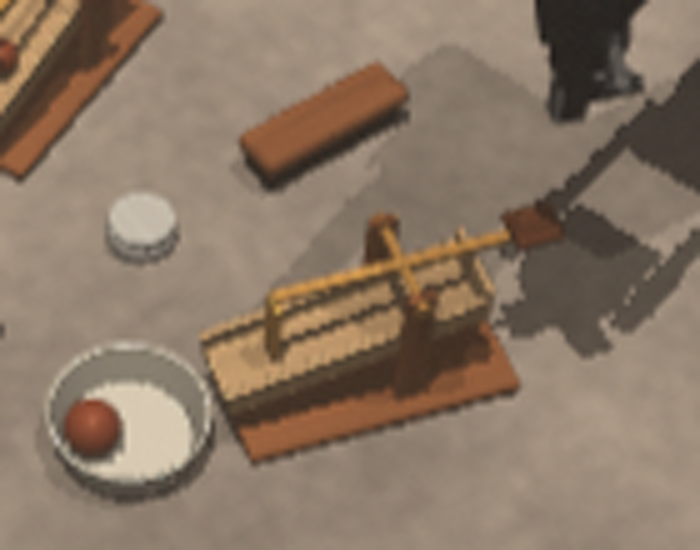

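View pics/top4.png

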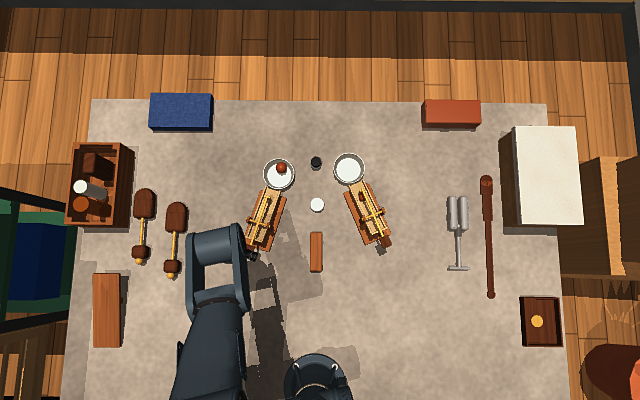

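The ball is in the dish, at (92,428) in the side crop and (282,168) in the top view. The gate is shut and the lever level. I'll wait a moment and check that the ball has come to rest.

servo_tool(commands=[[[0,0,0,0,0],[0,0,0,0,0],[0,0,0,0,0],[0,0,0,0,0],[0,0,0,0,0],[0,0,0,0,0],[0,0,0,0,0],[0,0,0,0,0]]])

```text
time_s: 9.32
tool_pos: [0.4353, 0.2198, 0.2343]
ee_rot: [0.508, 3.1, -0.0]
contact_force: [-0.4, -0.3, -0.0]
gripper_width: -0.0
```

```bash
python3 look.py 5
```

```text
(no output)
```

View pics/side5z.png

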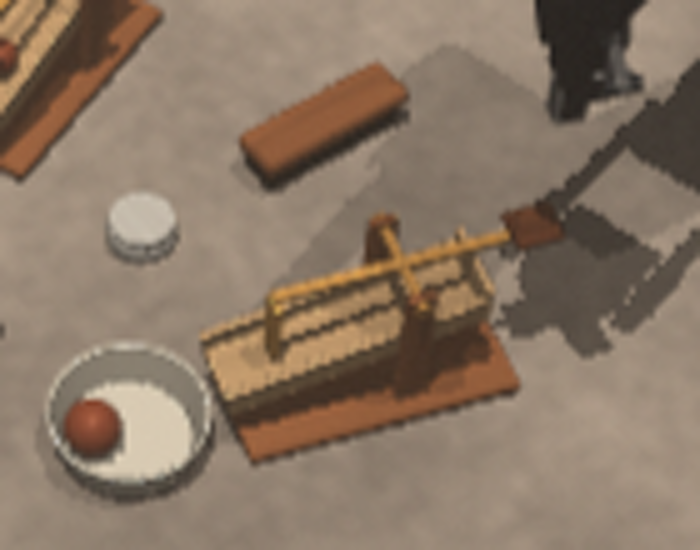

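The picture matches the previous one: ball at rest at (92,428), gate shut.

```bash
python3 -c "
from rig import manip
print(manip.close_job())"
```

```text
the job is handed in; nothing more can be done
None
```

The larger ball is in its dish and its gate is shut again; I handed the job in at about 9.4 s. The larger ball was on the left runway. I pressed that paddle with the shut fingertips, down to a tip height of about 84 mm, with about 4 N in the highest reading. I held it until the ball had rolled out, then rose clear.

**Last checks:**
- **Ball and gate:** two side pictures 1 s apart show the ball at rest in the dish, the lever level and the gate shut.
- **Other items:** in the top picture the small runway still holds its ball, its dish is empty, and the other items look where they were.
- **Robot:** it stands about 11 cm above the paddle, touching nothing, with the force reading near zero.

**Disagreement:** the paddle measured from the top and side views came out at 0.120 m high, against the stated 0.126 m. The wrist camera, using the stated height, agreed with its position on the table. No check failed.

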